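# Put the groceries back in their fitted holders

### The arm

A 6-joint arm with a two-finger parallel gripper is mounted at the origin on a cart in front of the work surface, level with it; the furniture and walls round the work are solid. World frame = base frame: x ahead of the robot, y to its left, z up, the work surface at z = 0. Lengths are in m, angles in rad, forces in N, time in s.
With the tool pointing down it reaches from about 0.325 to 0.925 m from the base axis. Payload 3.1 kg.
Tool frame: the origin (TCP) lies between the finger pads; the fingertips stand 11 mm ahead of it and the grasp point (between the pads) lies 8 mm behind it (arm.tip_reach is the distance from the TCP to the fingertips, in m); z points along the fingers, y is the line along which they close (so a half turn about z gives the same grasp; the last joint's range is limited). The gripper opens to 85 mm and grips with 20 to 120 N. Pads are 22 mm wide; open, the fingers measure 114 mm over their backs; the gripper's body (76 mm by 85 mm) begins 54 mm behind the grasp point. The pads swing forward as they close: fully open they stand 13 mm farther back than shut.
Start: joints at [-1.33, 0.217, 1.613, -0, 1.311, -0.112], TCP at [0.216, -0.587, 0.242] pointing down, gripper open.
Joint ranges: [-2.75, 2.75], [-0.78, 2.1], [0.31, 2.55], [-1.13, 4.27], [0.13, 2.63], [-2.58, 2.58]. Speed limits (rad/s): [2.79, 2.79, 3.14, 3.14, 3.14, 3.14].

### API

Orientations are given as a unit quaternion [x, y, z, w].
In Python, from rig import arm gives the robot as it stands.
- The arm moves only by the tool play_rows, never from a script. Its argument "plan" is a list of rows, each a list of 7 numbers: the closure, from 0 (fully open) to 1 (shut), then the shift along the tool's x, y, z in mm, then the turn, a rotation vector about the tool's x, y, z in degrees. In form: [[hand, dx, dy, dz, wx, wy, wz], ...]. A call has exactly 5 rows; each row is the pose to reach, as a shift and turn from the pose commanded when the call began, along the tool's axes at that moment; what a row does not reach only later rows make up. A row lasts 1/10 s, in which the tool goes at most 50 mm and 8.59 degrees, less where a joint would pass 70% of its speed; a pose out of reach is approached as far as the arm can. A call with a gripper value outside its range is refused whole. The fingers move at their own pace and stop on an object; the grip force is fixed at half the most. Time passes only in rows, so rows that repeat a pose let the fingers close, or fill a call up. It gives the time, the measured TCP pose, the force, the opening and the grip force at its end, in the units of the state.
- arm.sense(): the state, without advancing time (a new reading comes with each control period).
- arm.capture(name): name is "side" or "top"; returns a dict with "image" (420x560x3 uint8, red, green, blue), "depth" (420x560 float32, m along the optical axis (not along the pixel's ray), 0 where there is no reading), "K" (3x3 intrinsics, pixels), "view" (4x4, takes a point from world to camera coordinates). Camera axes: x right, y down, z forward; pixel columns grow to the right and rows downward; lengths in m; the calibration is good to about 2 mm. A picture is of the moment at which its call begins.
- arm.hand_in(): hands the job in; it is judged then, once.
The state is a dict: "clock": time; "q": joint angles; "dq": joint speeds; "effort": joint torques, N m; "eef_pos": TCP position; "orientation": TCP orientation; "wrist_force": force on the tool from outside, world axes, zero at the start; "moment": the same for the moment, N m; "gripper_width": opening from 0.0 (shut) to 1.0 (fully open); "grasp_force": force on a finger pad.
Only numpy, scipy, OpenCV 4.12 (cv2) and the standard library are available. Lean on these libraries where they do the work, as an engineer would, in place of code of your own. Each camera call takes 0.05 s, during which the arm holds its last target. There are 200 camera calls.

### The job

Put the four groceries back in the wooden holders made for them: the dropper bottle in the small round one, the spice jar in the square one, the drink can in the large round one and the sardine tin in the long one. Each must stand upright, right way up, fully down on the cork inside the rim; keep them upright on the way, and leave the yoghurt pot and the short round tin of peas where they stand.

Things in the scene. Friction and masses are not known exactly. Their poses are not given: they have to be found in the camera images.
- dropper_center (a point): Brown glass dropper bottle with black pipette top, standing upright; round body 33 mm in diameter and 70 mm high (straight sides to about 60 mm), then a narrower black collar (24 mm) and bulb (12 mm), 102 mm high in all. This point: on its axis, half-way up (51 mm above its underside); z up. 70 g.
- spice_center (a point): Spice jar with yellow cap, upright; roughly square body with rounded corners, 45 x 44 mm, 100 mm high with its cap. This point: its centre, half-way up (50 mm above the underside); z up, x and y square to its sides; its sides start within 0.3 rad of the world axes. 110 g.
- drink_can_center (a point): Orange-brown drink can, upright cylinder 53 mm in diameter, 134 mm high. This point: its centre, half-way up (67 mm above the underside); z up. 270 g.
- sardine_tin_center (a point): Low flat grey tin with a turquoise lid, 63 x 105 x 26 mm with rounded corners, lying flat. This point: its centre, half-way up (13 mm above the underside); y along its 105 mm length, x across its 63 mm width, z up; it fits its holder either way round. Its length starts within 0.25 rad of the world x axis. 150 g.
- small_round_pocket (a point): Small round holder. Fixed to the worktop; wooden rim 12 mm high and 5 mm thick around a cork-lined pocket, pocket floor 4 mm above the worktop (rim stands 8 mm above it). This point: centre of the pocket floor; z up. Pocket 49 mm in diameter (for the 33 mm dropper bottle), 59 mm outside.
- square_pocket (a point): Square holder. Fixed to the worktop; wooden rim 12 mm high and 5 mm thick around a cork-lined pocket, pocket floor 4 mm above the worktop (rim stands 8 mm above it). This point: centre of the pocket floor; z up. Pocket 61 x 61 mm (for the spice jar), 71 mm square outside, x and y along its sides, which lie within 0.3 rad of the world axes.
- large_round_pocket (a point): Large round holder. Fixed to the worktop; wooden rim 12 mm high and 5 mm thick around a cork-lined pocket, pocket floor 4 mm above the worktop (rim stands 8 mm above it). This point: centre of the pocket floor; z up. Pocket 69 mm in diameter (for the 53 mm can), 79 mm outside.
- long_pocket (a point): Long rectangular holder. Fixed to the worktop; wooden rim 12 mm high and 5 mm thick around a cork-lined pocket, pocket floor 4 mm above the worktop (rim stands 8 mm above it). This point: centre of the pocket floor; z up. Pocket 79 x 121 mm (for the sardine tin), 89 x 131 mm outside; y along its length, which lies within 0.25 rad of the world x axis.
- yoghurt_center (a point): Bystander: white yoghurt pot with red and blue print, 72 mm in diameter, 71 mm high. This point: its centre, half-way up. Not to be moved. Fixed things behind the work: a microwave (0.34 m high), front at x = 0.63, y -0.46 to 0.10; a coffee maker (0.35 m high) at the left, x above 0.49, y 0.26 to 0.50.
- pea_tin_center (a point): Bystander: white and red tin with a picture of green peas and a metal lid, 75 mm in diameter, 58 mm high. This point: its centre, half-way up. Not to be moved. Other fixed things: a bare white kettle base, 20 mm high and 160 mm across, at x 0.545, y 0.148; mug and kettle beyond y = 0.48; bottle and brush beyond y = -0.52.
Mind the look-alikes: they are no part of the job. Leave any pink look-alike of the part that bears drink_can_center alone.

How it is judged:
At the end, for the whole second after the job is handed in: Dropper bottle in the small round holder and drink can in the large round one (centres within 10.5 mm), spice jar in the square one and sardine tin in the long one (within 12.5 mm), each within 0.12 rad of upright, down on the pocket floor (within 4 mm above, 6 mm below), released and at rest (horizontal distance between dropper_center and small_round_pocket below 0.0105 m and z of dropper_center in the frame of small_round_pocket between 0.045 and 0.055 m and angle between each of dropper_center, spice_center, drink_can_center, sardine_tin_center's own z axis and vertical below 0.12 rad and linear speed of each of dropper, spice, drink_can, sardine_tin below 0.02 m/s and horizontal distance between spice_center and square_pocket below 0.0125 m and z of spice_center in the frame of square_pocket between 0.044 and 0.054 m and horizontal distance between drink_can_center and large_round_pocket below 0.0105 m and z of drink_can_center in the frame of large_round_pocket between 0.061 and 0.071 m and horizontal distance between sardine_tin_center and long_pocket below 0.0125 m and z of sardine_tin_center in the frame of long_pocket between 0.007 and 0.017 m); the robot touches nothing.
It fails at once if the yoghurt pot was shifted more than 3 cm or tipped (distance of yoghurt_center from where it was at the start of the episode above 0.03 m or angle between yoghurt_center's own z axis and vertical above 0.5 rad).
It fails at once if the pea tin was shifted more than 3 cm or tipped (distance of pea_tin_center from where it was at the start of the episode above 0.03 m or angle between pea_tin_center's own z axis and vertical above 0.5 rad).
It fails at once if one of the four groceries was tipped more than 45 degrees or fell off the worktop (angle between any of dropper_center, spice_center, drink_can_center, sardine_tin_center's own z axis and vertical above 0.785 rad or height (world z) of any of dropper_center, spice_center, drink_can_center, sardine_tin_center below -0.05 m).
It also fails if it takes over 112 s, if anything falls off the work surface, if the arm or the gripper's body presses on something with over 40 N, if the wrist force passes 120 N, or if a joint passes its speed limit or range.

## Working session

There is one attempt and no reset: what is moved stays moved. The work goes in short steps, Python scripts to look and compute and a tool call to move; the robot and the scene stay as the last step left them, time stands still between calls to the robot, and variables do not carry over. Pictures are saved under pics/ and viewed, at most 14 in all, crops included, and the job is handed in when it is done.

Besides the shell and the picture viewer there is one more tool, called after "Request:" in YAML: its name, and indented under it one key for each argument. play_rows: Moves the arm, as the interface text tells. Its arguments: {"type":"object","properties":{"plan":{"type":"array"}},"required":["plan"]}

```bash
mkdir -p pics; ls; python3 - <<'E'
from rig import arm
import cv2,numpy as np
for n in("top","side"):
    c=arm.capture(n); cv2.imwrite(f"pics/{n}0.png",cv2.cvtColor(c["image"],cv2.COLOR_RGB2BGR)); np.savez(f"{n}0.npz",**c)
    v=c["view"]; print(n,c["K"].tolist(),(-v[:3,:3].T@v[:3,3]).round(3),v[:3,:3].round(2).tolist())
s=arm.sense();print(s)
E
```

```text
pics
top [[509.79903269461903, 0.0, 277.5220503599544], [0.0, 509.79903269461903, 210.47437223997755], [0.0, 0.0, 1.0]] [ 0.165 -0.063  1.928] [[0.04, -1.0, 0.0], [-0.98, -0.04, -0.21], [0.21, 0.01, -0.98]]
side [[513.2767916879582, 0.0, 278.8496016028687], [0.0, 513.2767916879582, 208.12761023187818], [0.0, 0.0, 1.0]] [-0.228  1.144  0.873] [[-0.85, -0.53, -0.01], [-0.25, 0.43, -0.87], [0.46, -0.73, -0.5]]
{'clock': 0.1, 'q': array([-1.33020229e+00,  2.17652163e-01,  1.61480271e+00,  7.05429942e-06,
        1.31132265e+00, -1.12221250e-01]), 'dq': array([-0.00040732, -0.00157119, -0.0020687 , -0.00016693,  0.00202019,
        0.00109624]), 'effort': array([-2.33806804e-04, -3.98075902e+01, -3.04968238e+01, -1.08810275e-04,
        4.20517419e-03, -3.40712951e-06]), 'eef_pos': array([ 0.21579923, -0.58578863,  0.24110015]), 'orientation': array([ 9.84480053e-01,  1.75493111e-01, -6.66701933e-05, -1.09040303e-03]), 'wrist_force': array([-0.29381435, -0.17744605,  0.45641089]), 'moment': array([ 0.02324766, -0.01469741,  0.00903433]), 'grasp_force': 0.0, 'gripper_width': 0.9988148360765549}
```

View pics/top0.png

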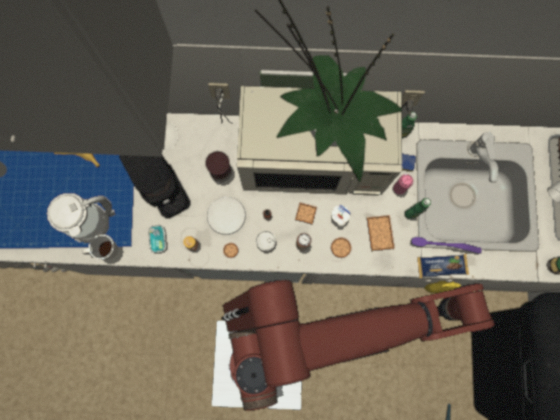

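View pics/side0.png

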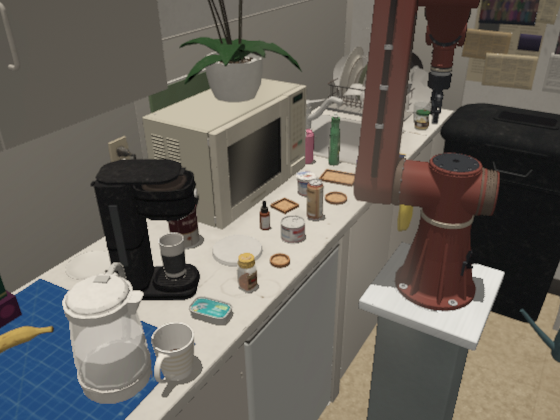

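```bash
cat > h.py <<'E'
import numpy as np,cv2
def cloud(c):
    h,w=c["depth"].shape; u,v=np.meshgrid(np.arange(w),np.arange(h)); d=c["depth"]; K=c["K"]
    P=np.stack([(u-K[0,2])/K[0,0]*d,(v-K[1,2])/K[1,1]*d,d],-1); V=c["view"]
    W=(P-V[:3,3])@V[:3,:3]; W[d==0]=np.nan; return W
def ortho(c,z,x0,x1,y0,y1,s):  # picture: right=-y, up=+x, s px/m
    V,K=c["view"],c["K"]
    # pixel(i,j)-> world x=x1-j/s, y=y1-i/s
    A=np.array([[0,-1/s,x1],[-1/s,0,y1],[0,0,z],[0,0,1]]); H=K@V[:3]@A
    return cv2.warpPerspective(cv2.cvtColor(c["image"],cv2.COLOR_RGB2BGR),H,(int((y1-y0)*s),int((x1-x0)*s)),flags=cv2.INTER_CUBIC|cv2.WARP_INVERSE_MAP)
E
python3 - <<'E'
from h import *
t=dict(np.load("top0.npz"));s=dict(np.load("side0.npz"))
a=ortho(t,.012,.3,.55,-.43,.4-.0,960); b=ortho(s,.012,.3,.55,-.43,.4,960)
cv2.imwrite("pics/o0.png",np.vstack([a,b])); print(a.shape)
W=cloud(t); W2=cloud(s)
for n,(u,v) in dict(tin=(158,239),spice=(190,243),pea=(266,240),drop=(267,215),yog=(341,215),can=(304,242),h1=(231,250),sq=(306,213),lr=(341,247),lg=(380,233),flat=(285,228)).items():
    p=W[v-14:v+15,u-14:u+15].reshape(-1,3); zm=np.nanpercentile(p[:,2],99.5)
    xy=W[v,u]; print(n,xy.round(3),"zmax",zm.round(3))
    for nm,w in(("t",W),("s",W2)):
        q=w.reshape(-1,3); q=q[(np.hypot(q[:,0]-xy[0],q[:,1]-xy[1])<.09)&(q[:,2]>zm-.008)&(q[:,2]<zm+.006)]
        if len(q)>3: print("  ",nm,len(q),np.median(q,0).round(3),q.min(0).round(3),q.max(0).round(3))
E
```

```text
(240, 796, 3)
tin [0.439 0.398 0.02 ] zmax 0.034
   t 95 [0.434 0.399 0.028] [0.389 0.367 0.026] [0.527 0.437 0.036]
   s 15 [0.437 0.39  0.026] [0.391 0.369 0.026] [0.493 0.441 0.028]
spice [0.419 0.263 0.094] zmax 0.106
   t 54 [0.423 0.268 0.102] [0.403 0.247 0.098] [0.444 0.287 0.109]
   s 95 [0.425 0.269 0.1  ] [0.405 0.249 0.098] [0.444 0.289 0.103]
pea [ 0.446 -0.011  0.056] zmax 0.066
   t 68 [ 0.449 -0.008  0.06 ] [ 0.408 -0.045  0.058] [0.535 0.026 0.072]
   s 4 [ 0.443 -0.022  0.058] [ 0.439 -0.04   0.058] [ 0.48 -0.01  0.06]
drop [ 0.538 -0.011  0.069] zmax 0.097
   t 12 [ 0.547 -0.009  0.096] [ 0.543 -0.015  0.09 ] [ 0.553 -0.004  0.102]
   s 13 [ 0.549 -0.005  0.095] [ 0.545 -0.014  0.089] [0.554 0.    0.1  ]
yog [ 0.548 -0.286  0.073] zmax 0.08
   t 71 [ 0.548 -0.286  0.074] [ 0.514 -0.315  0.072] [ 0.586 -0.252  0.083]
   s 4 [ 0.548 -0.264  0.073] [ 0.533 -0.28   0.072] [ 0.552 -0.26   0.073]
can [ 0.433 -0.149  0.128] zmax 0.137
   t 61 [ 0.444 -0.151  0.132] [ 0.422 -0.17   0.129] [ 0.466 -0.127  0.14 ]
   s 51 [ 0.445 -0.147  0.131] [ 0.426 -0.17   0.129] [ 0.467 
[... 253 characters left out ...]
] [ 0.514 -0.246  0.011] [ 0.644 -0.098  0.023]
   s 60 [ 0.598 -0.167  0.014] [ 0.526 -0.195  0.011] [ 0.65  -0.112  0.025]
lr [ 0.439 -0.296  0.001] zmax 0.019
   t 59 [ 0.438 -0.294  0.014] [ 0.374 -0.371  0.011] [ 0.497 -0.235  0.021]
   s 19 [ 0.422 -0.281  0.012] [ 0.405 -0.325  0.011] [ 0.476 -0.248  0.016]
lg [ 0.499 -0.445 -0.001] zmax 0.019
   t 101 [ 0.505 -0.423  0.014] [ 0.43  -0.494  0.011] [ 0.568 -0.377  0.021]
   s 28 [ 0.506 -0.413  0.012] [ 0.433 -0.488  0.011] [ 0.564 -0.383  0.016]
flat [ 0.505 -0.08  -0.004] zmax 0.129
   t 60 [ 0.451 -0.137  0.128] [ 0.432 -0.158  0.121] [ 0.467 -0.123  0.134]
   s 63 [ 0.452 -0.133  0.128] [ 0.433 -0.16   0.121] [ 0.469 -0.121  0.134]
```

View pics/o0.png

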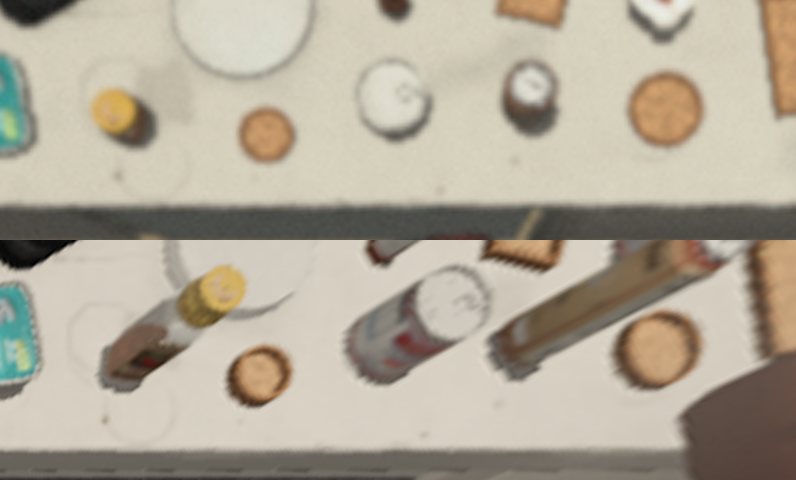

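```bash
cat > seg.py <<'E'
from h import *
t=dict(np.load("top0.npz"))
S=1500;X0,X1,Y0,Y1=.33,.65,-.53,.47
def seg(c,z,lo,hi,xy,r=.08,draw=None):
    a=ortho(c,z,X0,X1,Y0,Y1,S); m=cv2.inRange(cv2.cvtColor(a,cv2.COLOR_BGR2HSV),lo,hi)
    k=np.zeros_like(m); cv2.circle(k,(int((Y1-xy[1])*S),int((X1-xy[0])*S)),int(r*S),255,-1); m&=k
    m=cv2.morphologyEx(m,cv2.MORPH_CLOSE,np.ones((9,9)))
    cs=max(cv2.findContours(m,0,1)[0],key=cv2.contourArea); (cx,cy),(w,h),ang=cv2.minAreaRect(cv2.convexHull(cs))
    (ex,ey),er=cv2.minEnclosingCircle(cs); M=cv2.moments(cv2.convexHull(cs))
    if draw is not None: cv2.drawContours(draw,[cs],-1,(255,0,255),1)
    f=lambda px,py:(round(X1-py/S,4),round(Y1-px/S,4))
    return f(cx,cy),f(M['m10']/M['m00'],M['m01']/M['m00']),f(ex,ey),"rect mm",round(w/S*1e3),round(h/S*1e3),"ang",round(ang,1),"area diam",round(2e3/S*np.sqrt(M['m00']/np.pi),1)
if __name__=="__main__":
    d=ortho(t,.012,X0,X1,Y0,Y1,S); cork=((5,90,60),(22,255,255))
    for n,xy in dict(small=(.41,.122),square=(.565,-.159),large=(.439,-.295),long=(.5,-.43)).items(): print(n,seg(t,.012,*cork,xy,.085 if n=="long" else .06,d))
    print("tin",seg(t,.026,(75,60,50),(100,255,255),(.436,.40),.08,d))
    print("spice",seg(t,.100,(18,110,80),(35,255,255),(.424,.268),.05,d))
    d=d[:,:,:]; cv2.imwrite("pics/o1.png",np.vstack([d[:,:750],d[:,750:]])[:,:750][:960:1] if 0 else cv2.resize(np.vstack([d[:,:750],d[:,750:]]),(600,768))[:]) 
    cv2.imwrite("pics/o1.png",cv2.resize(np.vstack([d[:,:750],d[:,750:]]),(468,600)))
E
python3 seg.py
```

```text
small ((0.4097, 0.1227), (0.4097, 0.1229), (0.4099, 0.1231), 'rect mm', 53, 53, 'ang', 90.0, 'area diam', np.float64(53.2))
square ((0.5635, -0.157), (0.5633, -0.1569), (0.5628, -0.1568), 'rect mm', 67, 68, 'ang', 12.4, 'area diam', np.float64(75.0))
large ((0.4364, -0.2935), (0.4366, -0.2932), (0.4364, -0.2935), 'rect mm', 73, 73, 'ang', 63.4, 'area diam', np.float64(73.3))
long ((0.4985, -0.4427), (0.4985, -0.4426), (0.4987, -0.442), 'rect mm', 128, 86, 'ang', 81.7, 'area diam', np.float64(117.7))
tin ((0.4395, 0.4015), (0.4393, 0.4014), (0.4397, 0.4011), 'rect mm', 96, 53, 'ang', 80.5, 'area diam', np.float64(75.6))
spice ((0.4209, 0.2638), (0.4211, 0.2637), (0.4215, 0.2637), 'rect mm', 45, 40, 'ang', 36.9, 'area diam', np.float64(43.4))
```

View pics/o1.png

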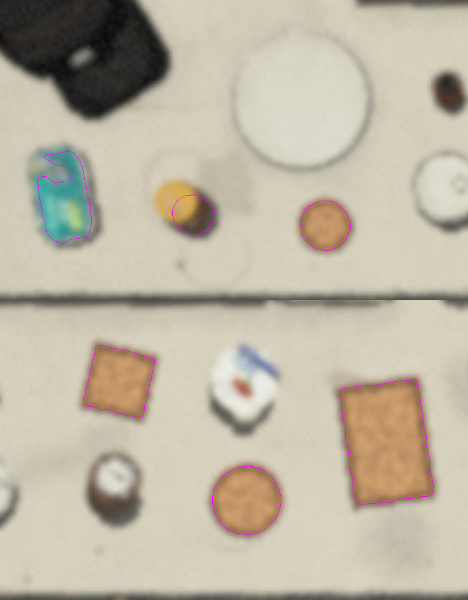

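```bash
cat > go.py <<'E'
import sys,numpy as np
from rig import arm
from scipy.spatial.transform import Rotation as R
s=arm.sense(); p=s["eef_pos"]; r=R.from_quat(s["orientation"])
print("t",round(s["clock"],2),"p",p.round(4),"rv q6",s["q"].round(2),"w",round(s["gripper_width"],2),"F",s["wrist_force"].round(1),s["grasp_force"])
for a in sys.argv[1:]:   # x,y,z,yawdeg chained; shifts from the pose now / previous target
    x,y,z,yaw=map(float,a.split(",")); t=np.array([x,y,z]); q=R.from_euler("z",yaw,degrees=True)*R.from_quat([1,0,0,0])
    print(a,"shift mm",(r.inv().apply(t-p)*1e3).round(1),"turn",np.degrees((r.inv()*q).as_rotvec()).round(1)); p,r=t,q
E
python3 - <<'E'
from h import *
t=dict(np.load("top0.npz"));s=dict(np.load("side0.npz"))
q=cloud(s).reshape(-1,3); q=q[(np.hypot(q[:,0]-.424,q[:,1]-.267)<.045)&(q[:,2]>.015)&(q[:,2]<.07)]
print(len(q),cv2.minAreaRect((q[:,:2]*1e3).astype(np.float32)))
for k in range(0,90,15):
    pass
H=np.histogram2d(q[:,0],q[:,1],bins=[np.arange(.385,.466,.006),np.arange(.225,.31,.006)])[0].astype(int);print(H)
for c in(t,s):
    w=cloud(c).reshape(-1,3); w=w[(w[:,0]>.35)&(w[:,0]<.64)&(w[:,1]>-.5)&(w[:,1]<.2)&(w[:,2]>.2)]; print("high",len(w), w.min(0) if len(w) else "",w.max(0) if len(w) else "")
    w=cloud(c).reshape(-1,3); w=w[(np.abs(w[:,0]-.44)<.075)&(np.abs(w[:,1]-.40)<.06)&(w[:,2]>.018)&(w[:,2]<.034)]; print("tin",cv2.minAreaRect((w[:,:2]*1e3).astype(np.float32)), np.median(w,0))
E
python3 go.py 0.444,-.148,.19,0 .444,-.148,.082,0
```

```text
334 ((419.26409912109375, 278.5082092285156), (52.04356384277344, 37.235538482666016), 35.02470779418945)
[[ 0  0  0  0  0  0  0  0  0  0  0  0  0  0]
 [ 0  0  0  0  0  0  0  0  0  0  0  0  0  0]
 [ 0  0  0  0  0  2  4  2  0  0  0  0  0  0]
 [ 0  0  0  0  5 18 20 28 26 27  7  0  0  0]
 [ 0  0  0  0  1  0  0  0  2 16 27  3  0  0]
 [ 0  0  0  0  0  0  0  0  0  2 30  6  0  0]
 [ 0  0  0  0  0  0  0  0  0  0 18  7  0  0]
 [ 0  0  0  0  0  0  0  0  0  0 30  0  0  0]
 [ 0  0  0  0  0  0  0  0  0  1 20  0  0  0]
 [ 0  0  0  0  0  0  0  0  0  9 15  0  0  0]
 [ 0  0  0  0  0  0  0  0  1  6  0  0  0  0]
 [ 0  0  0  0  0  0  0  0  1  0  0  0  0  0]
 [ 0  0  0  0  0  0  0  0  0  0  0  0  0  0]]
high 373 [ 0.58163371 -0.30405782  0.20016354] [0.63999793 0.08557514 0.50705949]
tin ((443.3421936035156, 388.7463073730469), (104.72904205322266, 89.49837493896484), 10.337732315063477) [0.43936069 0.40203973 0.02320394]
high 127 [ 0.58283991 -0.30442865  0.20012829] [0.63997298 0.08667855 0.49678962]
tin ((444.43060302734375, 402.85107421875), (106.7918472290039, 66.94509887695312), 10.638985633850098) [0.44408838 0.4032011  0.02183147]
t 0.1 p [ 0.2158 -0.5858  0.2411] rv q6 [-1.33  0.22  1.61  0.    1.31 -0.11] w 1.0 F [-0.3 -0.2  0.5] 0.0
0.444,-.148,.19,0 shift mm [ 365.4 -331.9   51.9] turn [-0.1  0.  20.2]
.444,-.148,.082,0 shift mm [  0.   0. 108.] turn [0. 0. 0.]
```

Request:
play_rows:
  plan:
    - [0, 37, -33, 5, 0, 0, 0]
    - [0, 74, -66, 10, 0, 0, 0]
    - [0, 110, -100, 15, 0, 0, 0]
    - [0, 147, -133, 20, 0, 0, 0]
    - [0, 183, -166, 26, 0, 0, 0]

```text
clock: 0.6
eef_pos: [0.3307, -0.3655, 0.2157]
orientation: [0.985, 0.175, 0.0, -0.0]
wrist_force: [1.3, 0.1, 0.4]
gripper_width: 0.999
grasp_force: 0.0
```

Request:
play_rows:
  plan:
    - [0, 37, -33, 5, 0, 0, 5]
    - [0, 74, -66, 10, 0, 0, 10]
    - [0, 110, -100, 15, 0, 0, 15]
    - [0, 147, -133, 20, 0, 0, 20.2]
    - [0, 182, -166, 26, 0, 0, 20.2]

```text
clock: 1.1
eef_pos: [0.4443, -0.1468, 0.1901]
orientation: [1.0, -0.001, 0.0, 0.0]
wrist_force: [0.4, -0.0, 1.3]
gripper_width: 0.999
grasp_force: 0.0
```

```bash
python3 go.py 0.444,-.148,.19,0 .444,-.148,.082,0; python3 - <<'E'
from h import *
t=dict(np.load("top0.npz"))
w=cloud(t).reshape(-1,3); w=w[(w[:,0]>.35)&(w[:,0]<.625)&(w[:,1]>-.5)&(w[:,1]<.2)&(w[:,2]>.14)]
for a in np.arange(-.35,.12,.03):
    k=w[(abs(w[:,1]-a)<.015)]
    if len(k): print(a.round(2),len(k),k.min(0).round(2),k.max(0).round(2))
E
```

```text
t 1.1 p [ 0.4443 -0.1468  0.1901] rv q6 [-0.47 -0.07  2.02  0.    1.19  1.1 ] w 1.0 F [ 0.4 -0.   1.3] 0.0
0.444,-.148,.19,0 shift mm [-0.3  1.2  0.1] turn [ 0.  -0.  -0.1]
.444,-.148,.082,0 shift mm [  0.   0. 108.] turn [0. 0. 0.]
-0.29 137 [ 0.58 -0.3   0.42] [ 0.62 -0.28  0.48]
-0.26 43 [ 0.6  -0.27  0.46] [ 0.62 -0.25  0.48]
```

Request:
play_rows:
  plan:
    - [0, 0, 1, 35, 0, 0, 0]
    - [0, 0, 1, 70, 0, 0, 0]
    - [0, 0, 1, 100, 0, 0, 0]
    - [0, 0, 1, 108, 0, 0, 0]
    - [0, 0, 1, 108, 0, 0, 0]

```text
clock: 1.6
eef_pos: [0.4423, -0.1491, 0.0808]
orientation: [1.0, 0.0, -0.002, -0.001]
wrist_force: [-0.1, -0.8, 0.1]
gripper_width: 0.996
grasp_force: 0.0
```

Request:
play_rows:
  plan:
    - [1, 0, 0, 0, 0, 0, 0]
    - [1, 0, 0, 0, 0, 0, 0]
    - [1, 0, 0, 0, 0, 0, 0]
    - [1, 0, 0, 0, 0, 0, 0]
    - [1, 0, 0, 0, 0, 0, 0]

```text
clock: 2.1
eef_pos: [0.4454, -0.1503, 0.0846]
orientation: [1.0, -0.0, 0.002, 0.0]
wrist_force: [-0.5, 2.2, 6.4]
gripper_width: 0.598
grasp_force: 61.7
```

```bash
python3 go.py .444,-.148,.117,0 .4365,-.2935,.117,0 .4365,-.2935,.0865,0
```

```text
t 2.1 p [ 0.4454 -0.1503  0.0846] rv q6 [-0.48  0.09  2.09  0.    0.96  1.09] w 0.6 F [-0.5  2.2  6.4] 61.700482964515686
.444,-.148,.117,0 shift mm [ -1.3  -2.3 -32.4] turn [ 0.  -0.2 -0. ]
.4365,-.2935,.117,0 shift mm [ -7.5 145.5   0. ] turn [0. 0. 0.]
.4365,-.2935,.0865,0 shift mm [ 0.   0.  30.5] turn [0. 0. 0.]
```

Request:
play_rows:
  plan:
    - [1, 0, 0, -20, 0, 0, 0]
    - [1, 0, 0, -40, 0, 0, 0]
    - [1, -1, 15, -40, 0, 0, 0]
    - [1, -3, 40, -40, 0, 0, 0]
    - [1, -4, 70, -40, 0, 0, 0]

```text
clock: 2.6
eef_pos: [0.4391, -0.2205, 0.1219]
orientation: [1.0, 0.001, -0.0, 0.0]
wrist_force: [0.4, 0.2, -1.6]
gripper_width: 0.596
grasp_force: 63.0
```

Request:
play_rows:
  plan:
    - [1, -2, 30, 0, 0, 0, 0]
    - [1, -3, 55, 0, 0, 0, 0]
    - [1, -4, 70, 0, 0, 0, 0]
    - [1, -4, 75, 0, 0, 0, 0]
    - [1, -4, 75, 0, 0, 0, 0]

```text
clock: 3.1
eef_pos: [0.4354, -0.295, 0.1218]
orientation: [1.0, -0.0, -0.0, -0.0]
wrist_force: [0.1, 0.1, -1.4]
gripper_width: 0.594
grasp_force: 63.0
```

```bash
cat > look.py <<'E'
import sys
from h import *
from rig import arm
n,x0,x1,y0,y1,out=sys.argv[1],*sys.argv[2:6],sys.argv[6]
c=arm.capture(n); K,V=c["K"],c["view"]
x0,x1,y0,y1=map(float,(x0,x1,y0,y1))
p=np.array([[x,y,z,1] for x in(x0,x1) for y in(y0,y1) for z in(0,.15)])@V.T; uv=p@np.c_[K,np.zeros(3)].T; uv=uv[:,:2]/uv[:,2:]
a,b=np.maximum(uv.min(0).astype(int),0),uv.max(0).astype(int)
im=cv2.cvtColor(c["image"],cv2.COLOR_RGB2BGR)[a[1]:b[1],a[0]:b[0]]; k=min(800/im.shape[1],600/im.shape[0],6)
cv2.imwrite(f"pics/{out}.png",cv2.resize(im,None,fx=k,fy=k,interpolation=cv2.INTER_CUBIC)); np.savez(f"{out}.npz",**c); print(a,b,k)
E
python3 go.py .4365,-.2935,.0865,0; python3 look.py side .34 .54 -.38 -.2 can1
```

```text
t 3.1 p [ 0.4354 -0.295   0.1218] rv q6 [-0.73  0.15  1.94  0.    1.06  0.84] w 0.59 F [ 0.1  0.1 -1.4] 62.953430861234665
.4365,-.2935,.0865,0 shift mm [ 1.1 -1.5 35.3] turn [-0.  0. -0.]
[297 145] [375 218] 6
```

View pics/can1.png

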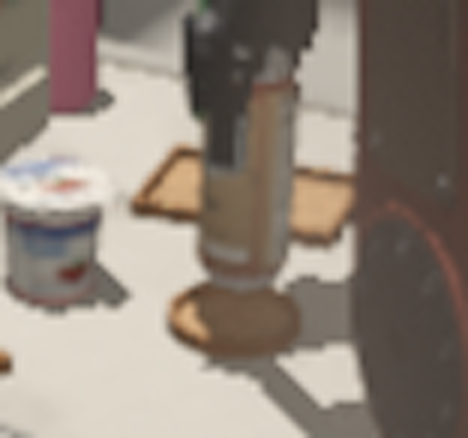

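Request:
play_rows:
  plan:
    - [1, 1, -1, 15, 0, 0, 0]
    - [1, 1, -1, 25, 0, 0, 0]
    - [1, 1, -1, 30, 0, 0, 0]
    - [1, 1, -1, 32, 0, 0, 0]
    - [1, 1, -1, 33, 0, 0, 0]

```text
clock: 3.65
eef_pos: [0.4367, -0.2933, 0.0889]
orientation: [1.0, 0.0, -0.0, -0.0]
wrist_force: [-0.4, -0.9, -2.4]
gripper_width: 0.594
grasp_force: 63.0
```

Request:
play_rows:
  plan:
    - [0, 0, 0, 0, 0, 0, 0]
    - [0, 0, 0, 0, 0, 0, 0]
    - [0, 0, 0, 0, 0, 0, 0]
    - [0, 0, 0, -10, 0, 0, 0]
    - [0, 0, 0, -30, 0, 0, 0]

```text
clock: 4.15
eef_pos: [0.4358, -0.2931, 0.1188]
orientation: [1.0, 0.0, -0.001, -0.001]
wrist_force: [0.9, 0.1, 0.9]
gripper_width: 0.998
grasp_force: 0.0
```

Request:
play_rows:
  plan:
    - [0, 0, 0, -40, 0, 0, 0]
    - [0, 0, 0, -75, 0, 0, 0]
    - [0, 0, 0, -90, 0, 0, 0]
    - [0, 0, 0, -90, 0, 0, 0]
    - [0, 0, 0, -90, 0, 0, 0]

```text
clock: 4.65
eef_pos: [0.4363, -0.2935, 0.2085]
orientation: [1.0, 0.0, -0.0, -0.0]
wrist_force: [-0.3, 1.0, 0.4]
gripper_width: 1.0
grasp_force: 0.0
```

```bash
python3 go.py .548,-.008,.19,0 .548,-.008,.043,0
```

```text
t 4.65 p [ 0.4363 -0.2935  0.2085] rv q6 [-0.73  0.04  1.88  0.    1.23  0.85] w 1.0 F [-0.3  1.   0.4] 0.0
.548,-.008,.19,0 shift mm [ 111.7 -285.4   18.6] turn [-0.  0.  0.]
.548,-.008,.043,0 shift mm [  0.   0. 147.] turn [0. 0. 0.]
```

Request:
play_rows:
  plan:
    - [0, 17, -43, 3, 0, 0, 0]
    - [0, 34, -86, 6, 0, 0, 0]
    - [0, 50, -129, 9, 0, 0, 0]
    - [0, 67, -172, 12, 0, 0, 0]
    - [0, 84, -215, 15, 0, 0, 0]

```text
clock: 5.15
eef_pos: [0.5192, -0.0766, 0.1911]
orientation: [1.0, -0.0, -0.003, -0.001]
wrist_force: [1.2, -0.6, -0.3]
gripper_width: 1.001
grasp_force: 0.0
```

Request:
play_rows:
  plan:
    - [0, 17, -43, 3, 0, 0, 0]
    - [0, 28, -71, 3, 0, 0, 0]
    - [0, 28, -71, 3, 0, 0, 0]
    - [0, 28, -71, 10, 0, 0, 0]
    - [0, 28, -71, 20, 0, 0, 0]

```text
clock: 5.65
eef_pos: [0.5479, -0.0086, 0.1726]
orientation: [1.0, -0.0, -0.001, 0.0]
wrist_force: [-0.8, -0.3, 0.2]
gripper_width: 0.998
grasp_force: 0.0
```

```bash
python3 go.py .548,-.008,.043,0; python3 look.py top .38 .62 -.36 .06 dr1
```

```text
t 5.65 p [ 0.5479 -0.0086  0.1726] rv q6 [-0.14  0.13  1.86 -0.    1.16  1.43] w 1.0 F [-0.8 -0.3  0.2] 0.0
.548,-.008,.043,0 shift mm [  0.3  -0.6 129.6] turn [ 0.   0.1 -0. ]
[244 187] [364 263] 6
```

View pics/dr1.png

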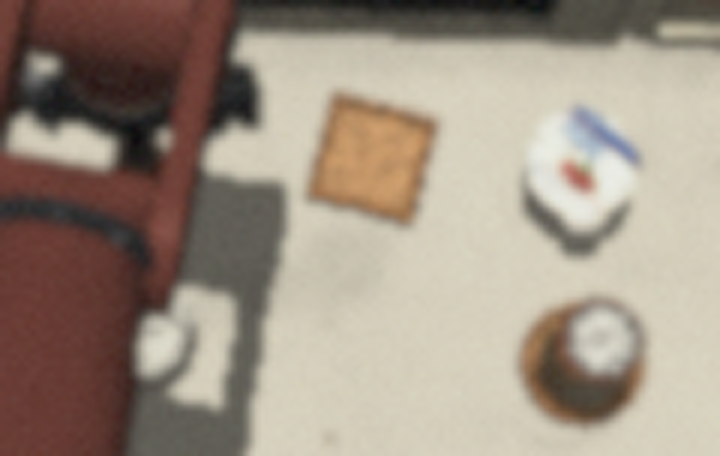

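Request:
play_rows:
  plan:
    - [0, 0, 0, 45, 0, 0, 0]
    - [0, 0, 0, 90, 0, 0, 0]
    - [0, 0, 0, 118, 0, 0, 0]
    - [0, 0, 0, 126, 0, 0, 0]
    - [0, 0, 0, 128, 0, 0, 0]

```text
clock: 6.2
eef_pos: [0.5471, -0.0086, 0.0447]
orientation: [1.0, -0.001, -0.002, -0.0]
wrist_force: [-0.8, 0.3, 0.2]
gripper_width: 1.004
grasp_force: 0.0
```

Request:
play_rows:
  plan:
    - [1, 0, 0, 0, 0, 0, 0]
    - [1, 0, 0, 0, 0, 0, 0]
    - [1, 0, 0, 0, 0, 0, 0]
    - [1, 0, 0, 0, 0, 0, 0]
    - [1, 0, 0, 0, 0, 0, 0]

```text
clock: 6.7
eef_pos: [0.5502, -0.0082, 0.0481]
orientation: [1.0, 0.0, 0.002, 0.0]
wrist_force: [-1.4, -0.4, 6.4]
gripper_width: 0.354
grasp_force: 59.2
```

Request:
play_rows:
  plan:
    - [1, 0, 0, 0, 0, 0, 0]
    - [1, 0, 0, 0, 0, 0, 0]
    - [1, 0, 0, -30, 0, 0, 0]
    - [1, 0, 0, -70, 0, 0, 0]
    - [1, 0, 0, -90, 0, 0, 0]

```text
clock: 7.2
eef_pos: [0.5503, -0.0078, 0.1395]
orientation: [1.0, 0.0, 0.002, 0.0]
wrist_force: [0.9, -0.2, -0.5]
gripper_width: 0.352
grasp_force: 59.6
```

```bash
python3 go.py .4097,.1228,.135,0; python3 look.py side .45 .6 -.1 .15 dr2
```

```text
t 7.2 p [ 0.5503 -0.0078  0.1395] rv q6 [-0.14  0.17  1.88  0.    1.09  1.43] w 0.35 F [ 0.9 -0.2 -0.5] 59.61712013867093
.4097,.1228,.135,0 shift mm [-140.6 -130.7    3.8] turn [ 0.  -0.3  0. ]
[218 171] [306 262] 6
```

View pics/dr2.png

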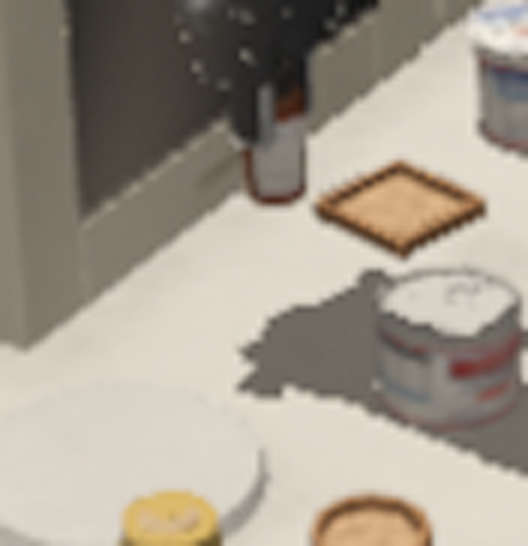

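Request:
play_rows:
  plan:
    - [1, -20, -19, 0, 0, 0, 0]
    - [1, -55, -51, 0, 0, 0, 0]
    - [1, -90, -84, 0, 0, 0, 0]
    - [1, -120, -112, 0, 0, 0, 0]
    - [1, -140, -131, 0, 0, 0, 0]

```text
clock: 7.75
eef_pos: [0.4052, 0.1244, 0.1347]
orientation: [1.0, 0.001, -0.002, -0.0]
wrist_force: [-0.1, 0.0, -0.0]
gripper_width: 0.354
grasp_force: 59.6
```

Request:
play_rows:
  plan:
    - [1, 0, 0, 20, 0, 0, 0]
    - [1, 0, 0, 45, 0, 0, 0]
    - [1, 0, 0, 60, 0, 0, 0]
    - [1, 0, 0, 65, 0, 0, 0]
    - [1, 0, 0, 65, 0, 0, 0]

```text
clock: 8.25
eef_pos: [0.4074, 0.123, 0.0701]
orientation: [1.0, 0.0, -0.002, 0.0]
wrist_force: [0.0, 0.6, -1.3]
gripper_width: 0.354
grasp_force: 59.6
```

```bash
python3 go.py .4097,.1228,.0525,0; python3 look.py side .35 .5 .06 .2 dr3
```

```text
t 8.25 p [0.4074 0.123  0.0701] rv q6 [0.13 0.03 2.19 0.   0.93 1.7 ] w 0.35 F [ 0.   0.6 -1.3] 59.61235964263324
.4097,.1228,.0525,0 shift mm [ 2.4  0.2 17.6] turn [0.  0.2 0. ]
[236 199] [310 283] 6
```

View pics/dr3.png

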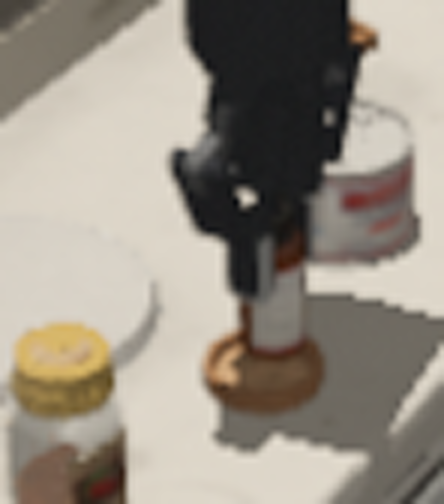

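Request:
play_rows:
  plan:
    - [1, 2, 0, 8, 0, 0, 0]
    - [1, 2, 0, 14, 0, 0, 0]
    - [1, 2, 0, 17, 0, 0, 0]
    - [1, 2, 0, 17, 0, 0, 0]
    - [1, 2, 0, 17, 0, 0, 0]

```text
clock: 8.8
eef_pos: [0.4107, 0.1231, 0.0543]
orientation: [1.0, 0.0, -0.0, -0.0]
wrist_force: [0.2, 0.2, -1.0]
gripper_width: 0.351
grasp_force: 59.6
```

Request:
play_rows:
  plan:
    - [0, 0, 0, 0, 0, 0, 0]
    - [0, 0, 0, 0, 0, 0, 0]
    - [0, 0, 0, 0, 0, 0, 0]
    - [0, 0, 0, 0, 0, 0, 0]
    - [0, 0, 0, -15, 0, 0, 0]

```text
clock: 9.3
eef_pos: [0.4087, 0.1229, 0.0679]
orientation: [1.0, 0.0, -0.002, 0.0]
wrist_force: [-0.1, 0.6, 0.3]
gripper_width: 0.999
grasp_force: 0.0
```

Request:
play_rows:
  plan:
    - [0, 0, 0, -40, 0, 0, 0]
    - [0, 0, 0, -80, 0, 0, 0]
    - [0, 0, 0, -110, 0, 0, 0]
    - [0, 0, -20, -110, 0, 0, 0]
    - [0, 1, -60, -110, 0, 0, 0]

```text
clock: 9.8
eef_pos: [0.4132, 0.1827, 0.1813]
orientation: [1.0, -0.002, 0.002, -0.0]
wrist_force: [0.1, 0.4, 0.1]
gripper_width: 0.998
grasp_force: 0.0
```

```bash
python3 go.py .424,.267,.178,-10 .424,.267,.052,-10
```

```text
t 9.8 p [0.4132 0.1827 0.1813] rv q6 [ 0.26 -0.1   2.07 -0.    1.17  1.84] w 1.0 F [0.1 0.4 0.1] 0.0
.424,.267,.178,-10 shift mm [ 10.5 -84.4   3.4] turn [-0.  -0.3  9.8]
.424,.267,.052,-10 shift mm [  0.   0. 126.] turn [0. 0. 0.]
```

Request:
play_rows:
  plan:
    - [0, 5, -40, 3, 0, 0, 5]
    - [0, 11, -75, 3, 0, 0, 10]
    - [0, 11, -84, 3, 0, 0, 10]
    - [0, 11, -84, 3, 0, 0, 10]
    - [0, 11, -84, 3, 0, 0, 10]

```text
clock: 10.3
eef_pos: [0.4222, 0.2663, 0.1759]
orientation: [0.996, -0.087, -0.0, 0.001]
wrist_force: [0.3, -0.2, 0.2]
gripper_width: 0.998
grasp_force: 0.0
```

```bash
python3 go.py .424,.267,.052,-10; python3 look.py top .36 .5 .05 .34 sp1
```

```text
t 10.3 p [0.4222 0.2663 0.1759] rv q6 [ 0.42  0.02  1.96 -0.    1.16  2.17] w 1.0 F [ 0.3 -0.2  0.2] 0.0
.424,.267,.052,-10 shift mm [  1.7  -1.1 123.9] turn [0.1 0.  0.1]
[164 217] [250 264] 6
```

View pics/sp1.png

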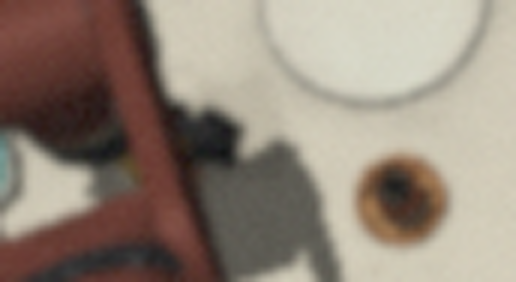

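The dropper stands in its holder (crop 403,195). Grasp the spice jar.

Request:
play_rows:
  plan:
    - [0, 2, -1, 45, 0, 0, 0]
    - [0, 2, -1, 85, 0, 0, 0]
    - [0, 2, -1, 112, 0, 0, 0]
    - [0, 2, -1, 121, 0, 0, 0]
    - [0, 2, -1, 123, 0, 0, 0]

```text
clock: 10.85
eef_pos: [0.424, 0.2664, 0.0523]
orientation: [0.996, -0.088, -0.001, 0.001]
wrist_force: [-0.6, -0.5, 0.4]
gripper_width: 0.999
grasp_force: 0.0
```

Request:
play_rows:
  plan:
    - [1, 0, 0, 0, 0, 0, 0]
    - [1, 0, 0, 0, 0, 0, 0]
    - [1, 0, 0, 0, 0, 0, 0]
    - [1, 0, 0, 0, 0, 0, 0]
    - [1, 0, 0, 0, 0, 0, 0]

```text
clock: 11.35
eef_pos: [0.4263, 0.2682, 0.0552]
orientation: [0.996, -0.087, 0.001, -0.0]
wrist_force: [-1.0, -1.9, 6.4]
gripper_width: 0.499
grasp_force: 59.3
```

Request:
play_rows:
  plan:
    - [1, 0, 0, -25, 0, 0, 0]
    - [1, 0, 0, -60, 0, 0, 0]
    - [1, 0, 0, -100, 0, 0, 0]
    - [1, 0, 0, -130, 0, 0, 0]
    - [1, 0, 0, -135, 0, 0, 0]

```text
clock: 11.85
eef_pos: [0.4278, 0.2693, 0.1934]
orientation: [0.996, -0.087, 0.004, -0.003]
wrist_force: [0.5, -0.5, -0.8]
gripper_width: 0.502
grasp_force: 59.6
```

```bash
python3 go.py .5633,-.157,.187,-12.4; python3 look.py side .36 .5 .2 .34 sp2
```

```text
t 11.85 p [0.4278 0.2693 0.1934] rv q6 [0.42 0.   1.94 0.   1.18 2.17] w 0.5 F [ 0.5 -0.5 -0.8] 59.63178012985736
.5633,-.157,.187,-12.4 shift mm [207.3 396.4   5.8] turn [-0.3 -0.5  2.4]
[204 221] [281 311] 6
```

View pics/sp2.png

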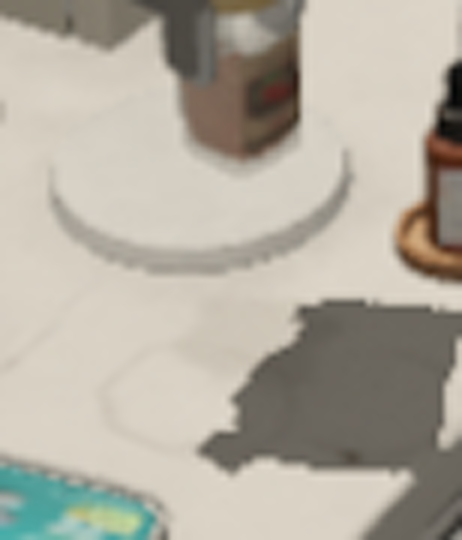

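Request:
play_rows:
  plan:
    - [1, 12, 23, 0, 0, 0, 0]
    - [1, 32, 62, 0, 0, 0, 0]
    - [1, 53, 102, 0, 0, 0, 0]
    - [1, 74, 142, 0, 0, 0, 0]
    - [1, 95, 182, 0, 0, 0, 0]

```text
clock: 12.4
eef_pos: [0.4854, 0.0706, 0.1858]
orientation: [0.996, -0.087, -0.002, 0.0]
wrist_force: [0.5, -0.3, -1.1]
gripper_width: 0.5
grasp_force: 59.8
```

Request:
play_rows:
  plan:
    - [1, 21, 40, 0, 0, 0, 0]
    - [1, 42, 80, 0, 0, 0, 0]
    - [1, 63, 120, 0, 0, 0, 0]
    - [1, 83, 158, 0, 0, 0, 0]
    - [1, 98, 186, 0, 0, 0, 0]

```text
clock: 12.9
eef_pos: [0.5501, -0.1303, 0.1856]
orientation: [0.996, -0.088, -0.002, -0.0]
wrist_force: [0.2, 0.4, -1.1]
gripper_width: 0.496
grasp_force: 59.9
```

Request:
play_rows:
  plan:
    - [1, 8, 16, 0, 0, 0, 1]
    - [1, 13, 27, 0, 0, 0, 2.4]
    - [1, 14, 28, 25, 0, 0, 2.4]
    - [1, 14, 28, 60, 0, 0, 2.4]
    - [1, 14, 28, 80, 0, 0, 2.4]

```text
clock: 13.4
eef_pos: [0.5577, -0.1561, 0.1048]
orientation: [0.994, -0.108, -0.003, -0.001]
wrist_force: [-0.8, 0.3, -2.4]
gripper_width: 0.502
grasp_force: 59.8
```

Request:
play_rows:
  plan:
    - [1, 0, 0, 15, 0, 0, 0]
    - [1, 0, 0, 25, 0, 0, 0]
    - [1, 0, 0, 25, 0, 0, 0]
    - [1, 0, 0, 25, 0, 0, 0]
    - [1, 0, 0, 25, 0, 0, 0]

```text
clock: 13.9
eef_pos: [0.5613, -0.1584, 0.0849]
orientation: [0.994, -0.108, 0.001, 0.0]
wrist_force: [-0.5, 0.6, -0.8]
gripper_width: 0.499
grasp_force: 59.8
```

```bash
python3 go.py .5633,-.157,.059,-12.4; python3 look.py side .48 .64 -.24 -.08 sp3
```

```text
t 13.9 p [ 0.5613 -0.1584  0.0849] rv q6 [-0.4   0.31  1.82  0.    1.01  1.39] w 0.5 F [-0.5  0.6 -0.8] 59.83283590525389
.5633,-.157,.059,-12.4 shift mm [ 1.6 -1.9 25.9] turn [ 0.  -0.2  0. ]
[252 153] [319 223] 6
```

View pics/sp3.png

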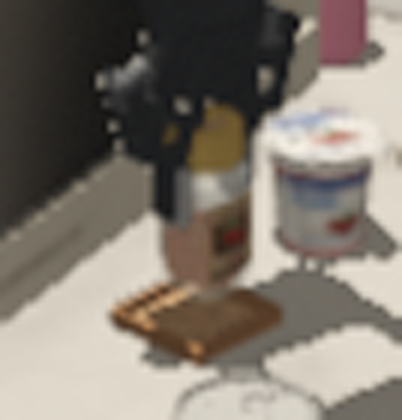

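Request:
play_rows:
  plan:
    - [1, 1, -1, 10, 0, 0, 0]
    - [1, 1, -1, 18, 0, 0, 0]
    - [1, 1, -1, 23, 0, 0, 0]
    - [1, 1, -1, 25, 0, 0, 0]
    - [1, 1, -1, 25, 0, 0, 0]

```text
clock: 14.45
eef_pos: [0.5607, -0.1572, 0.0593]
orientation: [0.994, -0.108, -0.001, -0.0]
wrist_force: [-4.2, 1.6, 8.9]
gripper_width: 0.5
grasp_force: 60.8
```

Request:
play_rows:
  plan:
    - [0, 0, 0, 0, 0, 0, 0]
    - [0, 0, 0, 0, 0, 0, 0]
    - [0, 0, 0, 0, 0, 0, 0]
    - [0, 0, 0, 0, 0, 0, 0]
    - [0, 0, 0, -15, 0, 0, 0]

```text
clock: 14.95
eef_pos: [0.559, -0.1565, 0.0712]
orientation: [0.994, -0.108, -0.003, -0.001]
wrist_force: [-0.1, 0.1, -0.7]
gripper_width: 1.003
grasp_force: 0.0
```

Request:
play_rows:
  plan:
    - [0, 0, 0, -40, 0, 0, 0]
    - [0, 0, 0, -80, 0, 0, 0]
    - [0, 0, 0, -120, 0, 0, 0]
    - [0, 0, 0, -140, 0, 0, 0]
    - [0, 0, 0, -145, 0, 0, 0]

```text
clock: 15.45
eef_pos: [0.5636, -0.1583, 0.2237]
orientation: [0.994, -0.108, 0.004, 0.001]
wrist_force: [-0.3, -0.6, -1.5]
gripper_width: 0.998
grasp_force: 0.0
```

```bash
python3 go.py .433,.4005,.2,10.5 .433,.4005,.021,10.5
```

```text
t 15.45 p [ 0.5636 -0.1583  0.2237] rv q6 [-0.39  0.14  1.73  0.    1.26  1.39] w 1.0 F [-0.3 -0.6 -1.5] 0.0
.433,.4005,.2,10.5 shift mm [-247.7 -517.8   20.8] turn [  0.2  -0.5 -22.9]
.433,.4005,.021,10.5 shift mm [  0.   0. 179.] turn [0. 0. 0.]
```

Request:
play_rows:
  plan:
    - [0, -17, -35, 2, 0, 0, 0]
    - [0, -34, -70, 4, 0, 0, 0]
    - [0, -51, -105, 6, 0, 0, 0]
    - [0, -68, -140, 8, 0, 0, 0]
    - [0, -85, -175, 8, 0, 0, 0]

```text
clock: 15.95
eef_pos: [0.5139, 0.0332, 0.2087]
orientation: [0.994, -0.108, -0.001, 0.0]
wrist_force: [1.6, 0.5, 0.8]
gripper_width: 1.003
grasp_force: 0.0
```

Request:
play_rows:
  plan:
    - [0, -17, -35, 2, 0, 0, 0]
    - [0, -34, -70, 4, 0, 0, 0]
    - [0, -51, -105, 6, 0, 0, 0]
    - [0, -68, -140, 8, 0, 0, 0]
    - [0, -85, -175, 8, 0, 0, 0]

```text
clock: 16.45
eef_pos: [0.4685, 0.2221, 0.2008]
orientation: [0.994, -0.108, -0.001, 0.001]
wrist_force: [0.9, 0.1, -0.8]
gripper_width: 1.003
grasp_force: 0.0
```

Request:
play_rows:
  plan:
    - [0, -20, -44, 2, 0, 0, -6]
    - [0, -40, -88, 4, 0, 0, -12]
    - [0, -60, -132, 4, 0, 0, -18]
    - [0, -78, -168, 4, 0, 0, -23]
    - [0, -78, -168, 4, 0, 0, -23]

```text
clock: 16.95
eef_pos: [0.4277, 0.4056, 0.1972]
orientation: [0.995, 0.096, -0.001, -0.001]
wrist_force: [0.2, -1.0, 0.5]
gripper_width: 0.999
grasp_force: 0.0
```

```bash
python3 go.py .433,.4005,.021,10.5;  python3 look.py top .38 .62 -.36 .1 t1
```

```text
t 16.95 p [0.4277 0.4056 0.1972] rv q6 [0.64 0.18 1.74 0.   1.22 2.02] w 1.0 F [ 0.2 -1.   0.5] 0.0
.433,.4005,.021,10.5 shift mm [  4.5   6.3 176.2] turn [-0.1  0.1  0.5]
[232 187] [364 263] 6
```

View pics/t1.png

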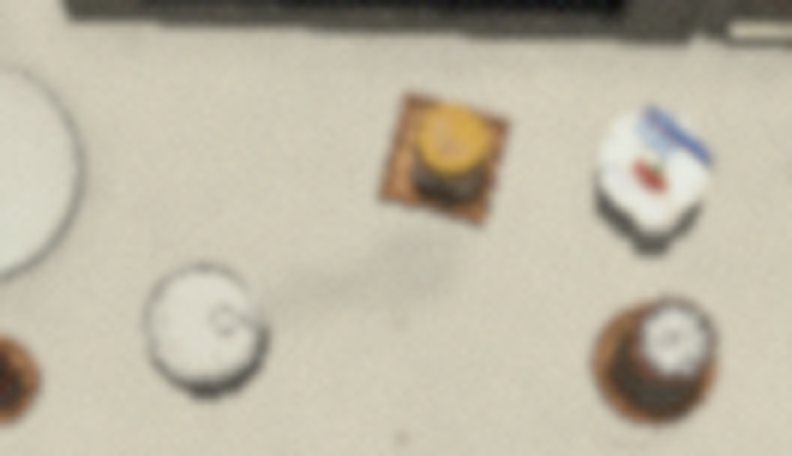

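Request:
play_rows:
  plan:
    - [0, 4, 6, 40, 0, 0, 0]
    - [0, 4, 6, 85, 0, 0, 0]
    - [0, 4, 6, 130, 0, 0, 0]
    - [0, 4, 6, 155, 0, 0, 0]
    - [0, 4, 6, 160, 0, 0, 0]

```text
clock: 17.5
eef_pos: [0.4317, 0.3924, 0.0332]
orientation: [0.996, 0.091, -0.005, 0.003]
wrist_force: [1.0, 0.5, 0.2]
gripper_width: 1.005
grasp_force: 0.0
```

```bash
python3 go.py .433,.4005,.018,10.5;  python3 look.py side .36 .5 .33 .48 t2
```

```text
t 17.5 p [0.4317 0.3924 0.0332] rv q6 [ 0.62  0.4   1.82 -0.    0.93  2.01] w 1.0 F [1.  0.5 0.2] 0.0
.433,.4005,.018,10.5 shift mm [ 2.9 -7.9 15.1] turn [ 0.3  0.6 -0. ]
[165 244] [254 346] 5.882352941176471
```

View pics/t2.png

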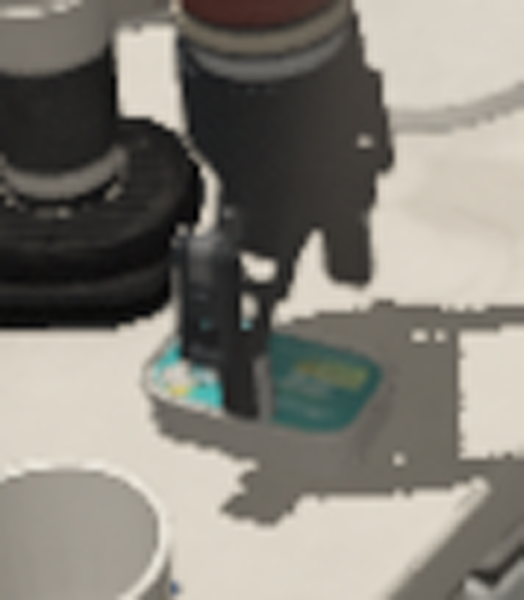

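Request:
play_rows:
  plan:
    - [0, 3, -4, -5, 0, 0, 0]
    - [0, 3, -8, -5, 0, 0, 0]
    - [0, 3, -8, -5, 0, 0, 0]
    - [0, 3, -8, -5, 0, 0, 0]
    - [0, 3, -8, -5, 0, 0, 0]

```text
clock: 18.05
eef_pos: [0.4369, 0.4054, 0.0442]
orientation: [0.996, 0.093, 0.001, -0.0]
wrist_force: [0.0, 0.2, -0.2]
gripper_width: 1.001
grasp_force: 0.0
```

```bash
python3 go.py .433,.4005,.018,10.5
```

```text
t 18.05 p [0.4369 0.4054 0.0442] rv q6 [ 0.63  0.4   1.8  -0.    0.94  2.02] w 1.0 F [ 0.   0.2 -0.2] 0.0
.433,.4005,.018,10.5 shift mm [-4.8  4.2 26.2] turn [-0.  -0.1  0.1]
```

Request:
play_rows:
  plan:
    - [0, -4, 4, 5, 0, 0, 0]
    - [0, -4, 4, 15, 0, 0, 0]
    - [0, -4, 4, 22, 0, 0, 0]
    - [0, -4, 4, 26, 0, 0, 0]
    - [0, -4, 4, 26, 0, 0, 0]

```text
clock: 18.55
eef_pos: [0.4325, 0.3997, 0.0158]
orientation: [0.996, 0.092, -0.001, 0.001]
wrist_force: [-1.1, -0.1, 0.3]
gripper_width: 0.998
grasp_force: 0.0
```

```bash
python3 go.py .433,.4005,.018,10.5;  python3 look.py side .36 .5 .33 .48 t3
```

```text
t 18.55 p [0.4325 0.3997 0.0158] rv q6 [0.63 0.43 1.82 0.   0.89 2.01] w 1.0 F [-1.1 -0.1  0.3] 0.0
.433,.4005,.018,10.5 shift mm [ 0.6 -0.7 -2.2] turn [0.1 0.1 0.1]
[165 244] [254 346] 5.882352941176471
```

View pics/t3.png

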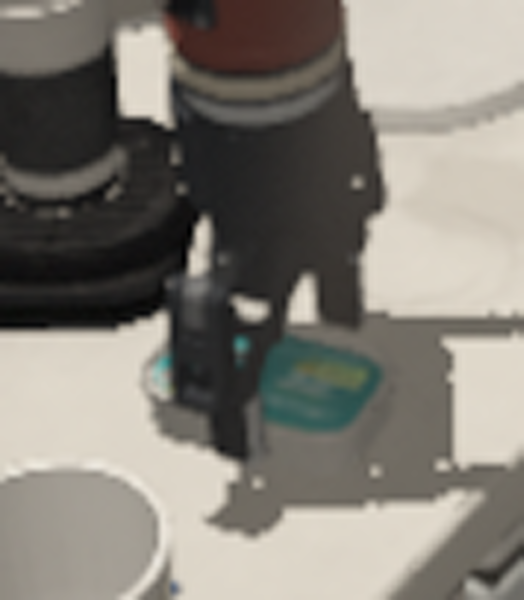

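Request:
play_rows:
  plan:
    - [1, 0, 0, 0, 0, 0, 0]
    - [1, 0, 0, 0, 0, 0, 0]
    - [1, 0, 0, 0, 0, 0, 0]
    - [1, 0, 0, 0, 0, 0, 0]
    - [1, 0, 0, 0, 0, 0, 0]

```text
clock: 19.1
eef_pos: [0.4343, 0.4011, 0.0184]
orientation: [0.996, 0.092, 0.001, -0.001]
wrist_force: [-0.7, 0.3, 5.2]
gripper_width: 0.677
grasp_force: 64.7
```

Request:
play_rows:
  plan:
    - [1, 0, 0, -20, 0, 0, 0]
    - [1, 0, 0, -50, 0, 0, 0]
    - [1, 0, 0, -90, 0, 0, 0]
    - [1, 0, 0, -130, 0, 0, 0]
    - [1, 0, 0, -165, 0, 0, 0]

```text
clock: 19.6
eef_pos: [0.4328, 0.3999, 0.1831]
orientation: [0.996, 0.093, -0.0, 0.0]
wrist_force: [1.1, -0.3, -1.6]
gripper_width: 0.68
grasp_force: 64.9
```

Request:
play_rows:
  plan:
    - [1, 0, 0, -10, 0, 0, 0]
    - [1, 0, 0, -10, 0, 0, 0]
    - [1, 0, 0, -10, 0, 0, 0]
    - [1, 0, 0, -10, 0, 0, 0]
    - [1, 0, 0, -10, 0, 0, 0]

```text
clock: 20.1
eef_pos: [0.4321, 0.3994, 0.1895]
orientation: [0.996, 0.092, -0.002, 0.001]
wrist_force: [0.9, 0.5, -1.1]
gripper_width: 0.683
grasp_force: 64.9
```

```bash
python3 go.py .488,-.4445,.19,8.3;  python3 look.py side .36 .5 .33 .48 t4; python3 - <<'E'
from h import *
c=dict(np.load("t4.npz")); w=cloud(c); hs=cv2.cvtColor(c["image"],cv2.COLOR_RGB2HSV)
m=(cv2.inRange(hs,(75,50,40),(100,255,255))>0)&(w[...,2]>.1)&(abs(w[...,1]-.4)<.1)&(w[...,0]<.52); q=w[m]
print(len(q),q.mean(0).round(3),q.min(0).round(3),q.max(0).round(3)); A=np.c_[q[:,:2]-q[:,:2].mean(0),np.ones(len(q))]; print(np.linalg.lstsq(A,q[:,2],rcond=None)[0])
E
```

```text
t 20.1 p [0.4321 0.3994 0.1895] rv q6 [0.63 0.19 1.74 0.   1.21 2.01] w 0.68 F [ 0.9  0.5 -1.1] 64.92208421230316
.488,-.4445,.19,8.3 shift mm [-100.5  839.8    1.7] turn [0.1 0.3 2.3]
[165 244] [254 346] 5.882352941176471
201 [0.429 0.405 0.198] [0.398 0.372 0.189] [0.493 0.464 0.253]
[-0.02447521  0.4921554   0.19765335]
```

Request:
play_rows:
  plan:
    - [1, -2, 17, 0, 0, 0, 0]
    - [1, -6, 52, 0, 0, 0, 0]
    - [1, -11, 94, 0, 0, 0, 0]
    - [1, -16, 136, 0, 0, 0, 0]
    - [1, -21, 178, 0, 0, 0, 0]

```text
clock: 20.65
eef_pos: [0.445, 0.2192, 0.1919]
orientation: [0.996, 0.093, -0.0, 0.0]
wrist_force: [0.7, 0.1, -2.2]
gripper_width: 0.679
grasp_force: 64.9
```

Request:
play_rows:
  plan:
    - [1, -5, 42, 0, 0, 0, 0]
    - [1, -10, 84, 0, 0, 0, 0]
    - [1, -15, 126, 0, 0, 0, 0]
    - [1, -20, 168, 0, 0, 0, 0]
    - [1, -25, 210, 0, 0, 0, 0]

```text
clock: 21.15
eef_pos: [0.4588, 0.0082, 0.1921]
orientation: [0.996, 0.092, -0.0, 0.0]
wrist_force: [0.9, -0.2, -1.5]
gripper_width: 0.676
grasp_force: 64.9
```

Request:
play_rows:
  plan:
    - [1, -5, 42, 0, 0, 0, 0]
    - [1, -10, 84, 0, 0, 0, 0]
    - [1, -15, 126, 0, 0, 0, 0]
    - [1, -20, 168, 0, 0, 0, 0]
    - [1, -25, 210, 0, 0, 0, 0]

```text
clock: 21.65
eef_pos: [0.4726, -0.2027, 0.192]
orientation: [0.996, 0.092, -0.0, 0.0]
wrist_force: [-0.0, -1.2, -0.9]
gripper_width: 0.684
grasp_force: 64.9
```

Request:
play_rows:
  plan:
    - [1, -5, 42, 0, 0, 0, 0]
    - [1, -10, 84, 0, 0, 0, 0]
    - [1, -15, 126, 0, 0, 0, 0]
    - [1, -20, 168, 0, 0, 0, 0]
    - [1, -24, 200, 0, 0, 0, 0]

```text
clock: 22.15
eef_pos: [0.4857, -0.4044, 0.1919]
orientation: [0.996, 0.092, -0.0, 0.0]
wrist_force: [0.3, -0.2, -1.0]
gripper_width: 0.684
grasp_force: 64.9
```

Request:
play_rows:
  plan:
    - [1, -3, 20, 0, 0, 0, 1]
    - [1, -5, 35, 0, 0, 0, 2]
    - [1, -5, 40, 0, 0, 0, 2]
    - [1, -5, 42, 0, 0, 0, 2]
    - [1, -5, 42, 0, 0, 0, 2]

```text
clock: 22.65
eef_pos: [0.4898, -0.4428, 0.1921]
orientation: [0.997, 0.075, -0.0, -0.0]
wrist_force: [-0.8, 0.7, -1.3]
gripper_width: 0.68
grasp_force: 64.9
```

```bash
python3 go.py .488,-.4445,.08,8.3;  python3 - <<'E'
from h import *
from rig import arm
for n in("top","side"):
    c=arm.capture(n); w=cloud(c); hs=cv2.cvtColor(c["image"],cv2.COLOR_RGB2HSV)
    m=(cv2.inRange(hs,(75,50,40),(100,255,255))>0)&(w[...,2]>.1)&(w[...,2]<.24)&(abs(w[...,1]+.44)<.1)&(abs(w[...,0]-.5)<.1); q=w[m]
    print(n,len(q))
    if len(q)>9:
        for _ in range(3):
            o=np.median(q,0); A=np.c_[q[:,:2]-o[:2],np.ones(len(q))]; f=np.linalg.lstsq(A,q[:,2],rcond=None)[0]; r=abs(A@f-q[:,2]); q=q[r<=np.quantile(r,.85)]
        print(f.round(3),q.min(0).round(3),q.max(0).round(3),o.round(3), cv2.minAreaRect((q[:,:2]*1e3).astype(np.float32)))
E
```

```text
t 22.65 p [ 0.4898 -0.4428  0.1921] rv q6 [-0.84  0.33  1.57  0.    1.24  0.58] w 0.68 F [-0.8  0.7 -1.3] 64.9248942732811
.488,-.4445,.08,8.3 shift mm [ -2.    1.5 112.1] turn [-0.1  0.   0.4]
top 25
[-0.043  0.005  0.196] [ 0.46  -0.467  0.191] [ 0.543 -0.412  0.2  ] [ 0.518 -0.43   0.196] ((502.711669921875, -451.6263732910156), (78.5329360961914, 41.01923751831055), 44.23218536376953)
side 25
[-0.01   0.055  0.195] [ 0.467 -0.46   0.193] [ 0.548 -0.419  0.197] [ 0.524 -0.439  0.195] ((511.07135009765625, -434.0890808105469), (35.20302200317383, 80.45841217041016), 70.9897232055664)
```

Request:
play_rows:
  plan:
    - [1, -2, 1, 25, 0, 0, 0.4]
    - [1, -2, 1, 65, 0, 0, 0.4]
    - [1, -2, 1, 105, 0, 0, 0.4]
    - [1, -2, 1, 135, 0, 0, 0.4]
    - [1, -2, 1, 145, 0, 0, 0.4]

```text
clock: 23.25
eef_pos: [0.4858, -0.4413, 0.0428]
orientation: [0.997, 0.072, -0.003, -0.003]
wrist_force: [-0.3, 0.2, -1.4]
gripper_width: 0.68
grasp_force: 64.9
```

Request:
play_rows:
  plan:
    - [1, 0, 0, 0, 0, 0, 0]
    - [1, 0, 0, 0, 0, 0, 0]
    - [1, 0, 0, 0, 0, 0, 0]
    - [1, 0, 0, 0, 0, 0, 0]
    - [1, 0, 0, 0, 0, 0, 0]

```text
clock: 23.75
eef_pos: [0.4887, -0.4458, 0.049]
orientation: [0.997, 0.072, 0.001, 0.001]
wrist_force: [0.3, 0.1, -1.0]
gripper_width: 0.681
grasp_force: 64.9
```

```bash
python3 go.py .488,-.4445,.024,8.3;  python3 - <<'E'
from h import *
from rig import arm
for n in("top","side"):
    c=arm.capture(n); w=cloud(c); hs=cv2.cvtColor(c["image"],cv2.COLOR_RGB2HSV)
    m=(cv2.inRange(hs,(75,50,40),(100,255,255))>0)&(w[...,2]>.03)&(w[...,2]<.08)&(abs(w[...,1]+.44)<.1)&(abs(w[...,0]-.5)<.1); q=w[m]
    print(n,len(q),q.min(0).round(3),q.max(0).round(3),np.median(q,0).round(3))
E
```

```text
t 23.75 p [ 0.4887 -0.4458  0.049 ] rv q6 [-0.85  0.5   1.63 -0.    1.    0.58] w 0.68 F [ 0.3  0.1 -1. ] 64.92550402879715
.488,-.4445,.024,8.3 shift mm [-0.6 -1.5 25. ] turn [ 0.1 -0.1 -0.1]
top 6 [ 0.53  -0.445  0.047] [ 0.543 -0.433  0.062] [ 0.54  -0.44   0.056]
side 10 [ 0.468 -0.467  0.046] [ 0.548 -0.436  0.054] [ 0.545 -0.443  0.051]
```

Request:
play_rows:
  plan:
    - [1, -1, -1, 8, 0, 0, 0]
    - [1, -1, -1, 15, 0, 0, 0]
    - [1, -1, -1, 21, 0, 0, 0]
    - [1, -1, -1, 24, 0, 0, 0]
    - [1, -1, -1, 25, 0, 0, 0]

```text
clock: 24.35
eef_pos: [0.4861, -0.4433, 0.0224]
orientation: [0.997, 0.072, -0.001, -0.001]
wrist_force: [-3.9, 4.7, 7.9]
gripper_width: 0.678
grasp_force: 65.8
```

Request:
play_rows:
  plan:
    - [1, 0, 0, 0, 0, 0, 0]
    - [1, 0, 0, 0, 0, 0, 0]
    - [1, 0, 0, 0, 0, 0, 0]
    - [1, 0, 0, 0, 0, 0, 0]
    - [1, 0, 0, 0, 0, 0, 0]

```text
clock: 24.85
eef_pos: [0.4867, -0.4439, 0.0224]
orientation: [0.997, 0.072, -0.0, -0.0]
wrist_force: [-4.0, 3.7, 4.0]
gripper_width: 0.679
grasp_force: 65.5
```

Request:
play_rows:
  plan:
    - [0, 0, 0, 0, 0, 0, 0]
    - [0, 0, 0, 0, 0, 0, 0]
    - [0, 0, 0, 0, 0, 0, 0]
    - [0, 0, 0, -5, 0, 0, 0]
    - [0, 0, 0, -25, 0, 0, 0]

```text
clock: 25.35
eef_pos: [0.4854, -0.4424, 0.0449]
orientation: [0.997, 0.072, -0.002, -0.002]
wrist_force: [-0.2, 0.1, -0.4]
gripper_width: 1.001
grasp_force: 0.0
```

Request:
play_rows:
  plan:
    - [0, 0, 0, -40, 0, 0, 0]
    - [0, 0, 0, -80, 0, 0, 0]
    - [0, 0, 0, -120, 0, 0, 0]
    - [0, 0, 0, -160, 0, 0, 0]
    - [0, 0, 0, -180, 0, 0, 0]

```text
clock: 25.85
eef_pos: [0.4885, -0.4459, 0.2332]
orientation: [0.997, 0.072, 0.003, 0.003]
wrist_force: [-0.0, -0.9, 0.2]
gripper_width: 0.997
grasp_force: 0.0
```

Request:
play_rows:
  plan:
    - [0, -30, 0, 0, 0, 0, 0]
    - [0, -65, 10, 0, 0, 0, 0]
    - [0, -100, 20, 0, 0, 0, 0]
    - [0, -140, 30, 0, 0, 0, 0]
    - [0, -160, 35, 0, 0, 0, 0]

```text
clock: 26.35
eef_pos: [0.3309, -0.5028, 0.2278]
orientation: [0.997, 0.071, -0.0, 0.001]
wrist_force: [1.3, 0.0, -0.8]
gripper_width: 1.0
grasp_force: 0.0
```

Request:
play_rows:
  plan:
    - [0, -20, 0, 0, 0, 0, 0]
    - [0, -20, 0, 0, 0, 0, 0]
    - [0, -20, 0, 0, 0, 0, 0]
    - [0, -20, 0, 0, 0, 0, 0]
    - [0, -20, 0, 0, 0, 0, 0]

```text
clock: 26.85
eef_pos: [0.3147, -0.5042, 0.2274]
orientation: [0.997, 0.072, 0.0, 0.0]
wrist_force: [-0.2, 0.3, 0.7]
gripper_width: 0.998
grasp_force: 0.0
```

```bash
python3 go.py; python3 - <<'E'
from h import *
from rig import arm
from seg import seg
T,Sd=arm.capture("top"),arm.capture("side")
print("tin",seg(T,.030,(75,60,50),(100,255,255),(.5,-.44),.08)); 
for n,(x,y,h) in dict(drop=(.4097,.1228,.106),spice=(.5633,-.157,.104),can=(.4365,-.2935,.138),tin=(.4985,-.4425,.030),yog=(.548,-.286,.071),pea=(.448,-.01,.058)).items():
    for k,c in(("t",T),("s",Sd)):
        q=cloud(c).reshape(-1,3); q=q[(np.hypot(q[:,0]-x,q[:,1]-y)<.065)&(abs(q[:,2]-h)<.009)]
        if len(q)>3: print(n,k,len(q),np.median(q,0).round(3),((q.min(0)+q.max(0))/2).round(3),(q.max(0)-q.min(0)).round(3))
E
```

```text
t 26.85 p [ 0.3147 -0.5042  0.2274] rv q6 [-1.13  0.17  1.7   0.    1.27  0.3 ] w 1.0 F [-0.2  0.3  0.7] 0.0
tin ((0.4936, -0.441), (0.4928, -0.4416), (0.4935, -0.4423), 'rect mm', 95, 53, 'ang', 81.9, 'area diam', np.float64(75.1))
drop t 9 [0.408 0.119 0.103] [0.409 0.121 0.102] [0.008 0.01  0.008]
drop s 13 [0.41  0.125 0.101] [0.412 0.126 0.1  ] [0.011 0.011 0.006]
spice t 103 [ 0.558 -0.157  0.103] [ 0.558 -0.156  0.103] [0.044 0.04  0.016]
spice s 83 [ 0.559 -0.152  0.102] [ 0.562 -0.157  0.101] [0.043 0.051 0.012]
can t 109 [ 0.434 -0.29   0.134] [ 0.433 -0.289  0.136] [0.046 0.046 0.015]
can s 79 [ 0.438 -0.289  0.134] [ 0.436 -0.289  0.134] [0.042 0.05  0.01 ]
tin t 344 [ 0.496 -0.441  0.027] [ 0.494 -0.442  0.029] [0.102 0.069 0.016]
tin s 84 [ 0.468 -0.441  0.026] [ 0.5   -0.44   0.026] [0.108 0.077 0.011]
yog t 266 [ 0.552 -0.285  0.069] [ 0.549 -0.283  0.071] [0.078 0.068 0.018]
yog s 163 [ 0.554 -0.278  0.068] [ 0.554 -0.284  0.068] [0.081 0.079 0.011]
pea t 272 [ 0.445 -0.008  0.055] [ 0.445 -0.009  0.058] [0.072 0.072 0.017]
pea s 286 [ 0.448 -0.008  0.053] [ 0.449 -0.009  0.054] [0.075 0.085 0.01 ]
```

```bash
python3 -c "
from rig import arm
print(arm.hand_in())"
```

```text
the job is handed in; nothing more can be done
None
```

The four groceries are in their holders and the job is handed in. By the last camera check all four were upright, down on the cork and within about 6 mm of centre, and the yoghurt pot and pea tin had not moved; the hand-in returned no verdict.

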